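Open a combination lock and present it

ROBOT

A 6-joint arm with a two-finger parallel gripper is mounted at the origin on the work surface. World frame = base frame: x ahead of the robot, y to its left, z up, the work surface at z = 0. Lengths are in mm, angles in degrees, forces in N, time in s.
With the tool pointing down it reaches from about 350 to 850 mm from the base axis. Payload 8.1 kg.
Tool frame: the origin (TCP) lies midway between the tips of the shut fingers; the grasp point (between the pads) lies 19 mm behind it; z points along the fingers, y is the line along which they close (so a half turn about z gives the same grasp; the last joint's range is limited). The gripper opens to 85 mm and grips with 20 to 120 N. Pads are 22 mm wide; open, the fingers measure 114 mm over their backs; the gripper's body (76 mm by 85 mm) begins 54 mm behind the grasp point. The pads swing forward as they close: fully open they stand 13 mm farther back than shut.
Start: joints at [-71.585, 7.471, 85.268, -0, 87.261, -4.893], TCP at [237.423, -551.031, 231.292] pointing down, gripper open.
Joint ranges: [-169.43, 169.43], [-51.17, 129.36], [1.28, 143.12], [-76.62, 256.62], [0, 156.53], [-152.29, 152.29]. Speed limits (degrees/s): [136.94, 136.94, 159.86, 180, 180, 180].

INTERFACE

Orientations are given as [roll, pitch, yaw] about the fixed x, y, z axes, in that order (R = Rz(yaw) Ry(pitch) Rx(roll)).
In Python, from bench import r gives the robot as it stands. The module is installed in compiled form; this text tells all that it offers.
- The arm moves only by the tool jog_arm, never from a script. Its argument "rows" is a list of rows, each a list of 2 entries, a list of its own where there are three numbers: the shift along the tool's x, y, z in mm, then the turn, a rotation vector about the tool's x, y, z in rad. A call has 1 to 10 rows; each row is the pose to reach, as a shift and turn from the pose commanded when the call began, along the tool's axes at that moment; what a row does not reach only later rows make up. A row lasts 1/10 s, in which the tool goes at most 50 mm and 8.59 degrees, less where a joint would pass 70% of its speed; a pose out of reach is approached as far as the arm can. A call with a gripper value outside its range is refused whole. "grip" is the finger opening in mm, from 0 to 85.4, set as the call begins (left out, the last holds). The fingers move at their own pace and stop on an object; "force" is the grip in N (left out, the last holds). Time passes only in rows, so rows that repeat a pose let the fingers close. It gives the time, the measured TCP pose, the force, the opening and the grip force at its end, in the units of the state.
- r.sense(): the state, without advancing time (a new reading comes with each control period).
- r.snapshot(name): name is "scene" or "top" or "wrist"; returns (picture, depth): 400x640x3 uint8, blue, green, red; 400x640 float32, mm along the optical axis (not along the pixel's ray), 0 where there is no reading.
- r.camera_params(name): a dict with "fx", "fy", "cx", "cy" (pixels), "dist_coeffs" ([k1, k2, p1, p2, k3] as OpenCV has them; the pictures are not rectified), "pose" (4x4, takes a point from camera to world coordinates); the wrist camera has in their place "tool_from_camera" (4x4, takes a point from camera to tool coordinates, whose origin is the TCP and whose axes are the flange's). Camera axes: x right, y down, z forward; pixel columns grow to the right and rows downward; lengths in mm; the calibration is good to about 2 mm. A picture is of the moment at which its call begins: read the wrist's pose just before it. camera_params takes no time and is no camera call.
- r.hand_in(): hands the job in; it is judged then, once.
The state is a dict: "time": time; "joint_pos": joint angles; "qd": joint speeds; "joint_efforts": joint torques, N m; "tool_pos": TCP position; "tcp_rot": TCP orientation; "ft_force": force on the tool from outside, world axes, zero at the start; "wrist_torque": the same for the moment, N m; "finger_gap": finger opening in mm; "grip_force": force on a finger pad.
Only numpy, scipy, OpenCV 4.12 (cv2) and the standard library are available. Lean on these libraries where they do the work, as an engineer would, in place of code of your own. Each camera call takes 0.05 s, during which the arm holds its last target. There are 200 camera calls.

TASK

Check the newly assembled combination lock that sits in the plywood nest: turn its dial clockwise until it clicks into the notch where the pointer faces the shackle, then, with the lock still sitting in the nest, pull the shackle up until it is fully open. Lift the lock out by its open shackle and finish while holding it up, upright and still, over the middle of the white card, its underside about 15 cm above the bench. Leave the tape roll, the screwdriver and the small brass padlock where they are.

Things in the scene. Friction and masses are not known exactly. Their poses are not given: they have to be found in the camera images.
- lock_center (a point): Combination lock: aluminium block 130 x 46 x 42 mm high, about 0.57 kg, standing in the nest with about 2 mm play to its walls. This point lies half-way up the block (21 mm above its underside), straight below the middle of the shackle bar, which is also the balance point. Axes: z up; x along the block's length, which reaches 86 mm to -x (the dial end) and 44 mm to +x; y across.
- dial_grip (a point): Gripping point of the dial, on its upright axis, 62 mm towards the lock's -x from the shackle, 24 mm above the block's top face. The dial is a low disc of 41 mm diameter (top 3.5 mm above the block) with an upright black grip bar on it, 34 mm long, 12 mm thick, its top 32 mm above the block. This point's x axis runs along the bar to its pointer end (white line and small nose), z up. A small raised ridge on the block, between dial and shackle, marks the opening notch.
- dial (a joint): Angle of the dial's pointer from the opening notch, rad, counter-clockwise positive seen from above. 0: the pointer faces the ridge and the shackle (the lock's +x), the one notch where the shackle is free (within about 0.1 rad). The dial clicks into a notch every 0.35 rad and settles there when let go; stepping over a click takes under 0.1 N m. Stops at -0.5 and 1.75. It starts at the second, third or fourth notch on the positive side.
- shackle_bar (a point): Centre of the shackle's level top bar: square steel, 9 mm thick (along the lock's x), 10 mm high, 41 mm long (along y), with a leg at each end running down into the block. Shut, this point is 50 mm above the block's top. Beside it in x stands only the dial's grip bar: on the opening notch it comes to within 40 mm of the shackle, its top 13 mm below this bar's underside.
- shackle (a joint): How far the shackle is drawn up out of the block, m: 0 shut, 0.020 fully open, where it meets its stop. It slides with about 1.2 N of friction and stays where it is left. Off the opening notch it is caught after about 2 mm, and pulling then lifts the whole lock.
- nest: Plywood nest, fixed to the bench: an open-topped holder 154 x 70 mm outside, walls 10 mm thick and 30 mm high, floor 10 mm thick, on which the lock stands. Origin on the bench straight below the middle of the shackle bar; axes as the lock's.
- card_center (a point): White card, 110 x 150 x 2 mm, fixed flat on the bench; this point is the centre of its top face.
- tape_center (a point): Bystander: loose cardboard ring of a tape roll lying flat, 52 mm across, 19 mm high; its centre.
- driver_grip (a point): Bystander: loose screwdriver, 150 mm long, lying; this point is on its handle.
- padlock_center (a point): Bystander: small brass padlock without a dial, lying flat, 45 x 40 x 20 mm without its shackle; centre of its block.
Mind the look-alikes: they are no part of the job. Of the things that look like the part that bears lock_center, the largest one is meant.

How it is judged:
By the outcome, as a careful person would: the job done as asked, in the order asked, and still so for the second after the job is handed in, while the arm keeps its last pose, push and grip.
It also fails if it takes over 58 s, if anything falls off the work surface, if the arm or the gripper's body presses on something with over 40 N, if the wrist force passes 120 N, or if a joint passes its speed limit or range.

## Working session

There is one attempt and no reset: what is moved stays moved. The work goes in short steps, Python scripts to look and compute and a tool call to move; the robot and the scene stay as the last step left them, time stands still between calls to the robot, and variables do not carry over. Pictures are saved under pics/ and viewed, at most 10 in all, crops included, and the job is handed in when it is done.

Besides the shell and the picture viewer there is one more tool, called after "Call:" as name(argument=value, ...) on one line, values as JSON. jog_arm: Moves the arm, as the interface text tells. Its arguments: {"type":"object","properties":{"rows":{"type":"array"},"grip":{"type":"number"},"force":{"type":"number"}},"required":["rows"]}

```bash
mkdir -p pics
cat > h.py <<'E'
import numpy as np, cv2
from scipy.spatial.transform import Rotation as R
from bench import r
def toolT(s=None):
    s=s or r.sense(); T=np.eye(4); T[:3,:3]=R.from_euler('xyz',s['tcp_rot'],degrees=True).as_matrix(); T[:3,3]=s['tool_pos']; return T
def cam(n,T=None):
    p=r.camera_params(n); K=np.array([[p['fx'],0,p['cx']],[0,p['fy'],p['cy']],[0,0,1.]]); d=np.array(p['dist_coeffs'],float)
    P=np.array(p['pose']) if n!='wrist' else T@np.array(p['tool_from_camera']); return K,d,P
def ray(c,uv):
    K,d,P=c; q=cv2.undistortPoints(np.array(uv,float).reshape(-1,1,2),K,d).reshape(-1,2)
    v=np.c_[q,np.ones(len(q))]@P[:3,:3].T; return P[:3,3],v
def onz(c,uv,z):
    o,v=ray(c,uv); return o+v*((z-o[2])/v[:,2])[:,None]
def proj(c,X):
    K,d,P=c; W=np.linalg.inv(P); return cv2.projectPoints(np.array(X,float).reshape(-1,3),cv2.Rodrigues(W[:3,:3])[0],W[:3,3],K,d)[0].reshape(-1,2)
def cloud(c,D):
    v,u=np.mgrid[:400,:640]; o,w=ray(c,np.c_[u.ravel(),v.ravel()]); return (o+w*D.ravel()[:,None]).reshape(400,640,3)
E
python3 - <<'E'
from h import *
print(r.sense())
for n in("scene","top"):
    i,d=r.snapshot(n); cv2.imwrite(f"pics/{n}.png",i); np.save(n,d); np.save(n+"i",i); print(cam(n),(d>0).mean())
E
```

```text
{'time': 0.0, 'joint_pos': array([-7.15842082e+01,  7.51478031e+00,  8.53309274e+01, -2.64908446e-04,
        8.72615185e+01, -4.89300789e+00]), 'qd': array([ 0.01776326,  0.11949814,  0.01368941, -0.0411713 , -0.07938253,
        0.02638354]), 'joint_efforts': array([-4.23030560e-04, -5.69397461e+01, -5.00561428e+01, -4.51461146e-04,
        1.49237219e-02,  2.33765485e-05]), 'tool_pos': array([ 237.25342472, -550.48847592,  230.23205715]), 'tcp_rot': array([-1.79893142e+02, -8.88227372e-03,  2.33088043e+01]), 'ft_force': array([-0.43370872,  0.03621456,  0.11235374]), 'wrist_torque': array([ 0.03319946, -0.02248416,  0.02199635]), 'grip_force': 0.0, 'finger_gap': 85.34456684446752}
(array([[399.37965828,   0.        , 319.46614396],
       [  0.        , 399.37965828, 197.70891898],
       [  0.        ,   0.        ,   1.        ]]), array([-0.05128057,  0.        ,  0.        ,  0.        ,  0.        ]), array([[ 2.74065118e-01,  7.04566016e-01, -6.54580049e-01,
         1.21372518e+03],
       [ 9.61707167e-01, -1.98828336e-01,  1.88644154e-01,
        -1.28772257e+02],
       [ 2.76319859e-03, -6.81215107e-01, -7.32078099e-01,
         7.95026023e+02],
       [ 0.00000000e+00,  0.00000000e+00,  0.00000000e+00,
         1.00000000e+00]])) 0.99612890625
(array([[452.01019049,   0.        , 318.97104959],
       [  0.        , 452.01019049, 199.21292025],
       [  0.        ,   0.        ,   1.        ]]), array([-0.05138957,  0.        ,  0.        ,  0.        ,  0.        ]), array([[ 1.23507426e-02, -9.98519448e-01,  5.29751985e-02,
         4.81604679e+02],
       [-9.99683247e-01, -1.34922824e-02, -2.12453358e-02,
         6.12353095e+01],
       [ 2.19286373e-02, -5.26960228e-02, -9.98369803e-01,
         1.28243503e+03],
       [ 0.00000000e+00,  0.00000000e+00,  0.00000000e+00,
         1.00000000e+00]])) 0.99620703125
```

View pics/scene.png

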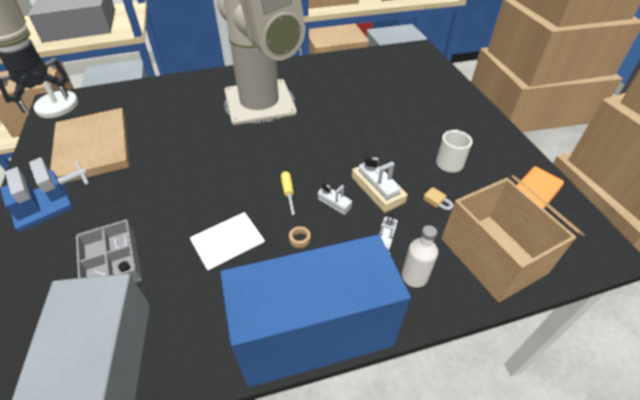

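View pics/top.png

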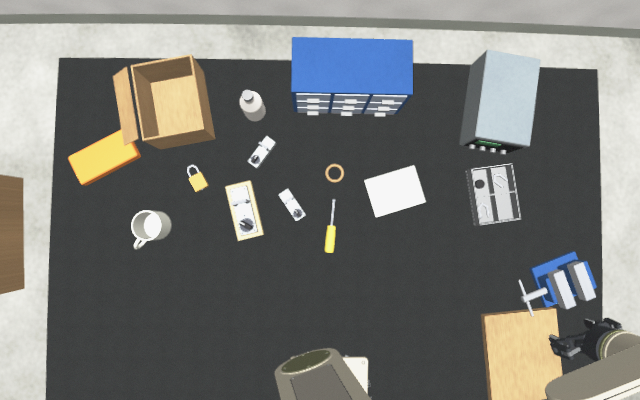

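Scene and top views: the candidates are the lock in the plywood nest (top 244,210; scene 379,182), a small lock (top 291,204), another small lock (top 262,150) and the brass padlock (top 197,178). The one in the nest is the largest and fits the description. The card is at top (395,190).

Run:
```python
from h import *
i=np.load("topi.npy");D=np.load("top.npy");c=cam("top");X=cloud(c,D)
si=np.load("scenei.npy");sD=np.load("scene.npy");sc=cam("scene");SX=cloud(sc,sD)
def quad(img,c,m,z,name):
    cs,_=cv2.findContours(m.astype(np.uint8),cv2.RETR_EXTERNAL,cv2.CHAIN_APPROX_NONE); k=max(cs,key=cv2.contourArea)
    b=onz(c,k.reshape(-1,2),z)[:,:2].astype(np.float32); rr=cv2.minAreaRect(b); print(name,rr)
# card
for img,c_,box,n in((i,c,(360,160,430,222),'card top'),(si,sc,(185,205,270,270),'card scene')):
    m=np.zeros((400,640),bool); x0,y0,x1,y1=box; m[y0:y1,x0:x1]=(img[y0:y1,x0:x1].min(2)>150); quad(img,c_,m,2,n)
# nest wood by hue in top
hsv=cv2.cvtColor(i,cv2.COLOR_BGR2HSV);m=np.zeros((400,640),bool);m[172:250,215:275]=(i[172:250,215:275].max(2)>110);quad(i,c,m,40,'nest top z40')
# heights in nest region via cloud both
for n,X_,b in(('top',X,(215,172,275,250)),('scene',SX,(345,145,415,215))):
    x0,y0,x1,y1=b;p=X_[y0:y1,x0:x1].reshape(-1,3);p=p[np.isfinite(p).all(1)]
    print(n,np.percentile(p[:,2],[1,10,25,50,75,90,97,99.5]))
    for lo,hi in((43,62),(70,88),(92,112)):
        q=p[(p[:,2]>lo)&(p[:,2]<hi)]; print(lo,hi,len(q),q.mean(0) if len(q) else '')
a=cv2.resize(i[170:252,215:315],None,fx=6,fy=6,interpolation=cv2.INTER_CUBIC)
cv2.imwrite("pics/c1.png",a)
```

```text
card top ((576.6016845703125, -181.50714111328125), (112.86763763427734, 153.180908203125), 17.753826141357422)
card scene ((576.846435546875, -184.07672119140625), (117.3326644897461, 155.4910430908203), 17.6656494140625)
nest top z40 ((515.2533569335938, 240.68638610839844), (156.21864318847656, 75.65699005126953), 14.652787208557129)
top [-5.21051762e+00 -2.27586408e+00 -4.66606431e-01  2.04426211e+00
  3.03519754e+01  5.33570127e+01  8.07314256e+01  8.20010913e+02]
43 62 690 [515.5582889  239.39510953  52.87784819]
70 88 63 [476.90977784 229.15983745  82.83682728]
92 112 62 [534.24187629 244.81928327 106.09982816]
scene [ -2.63740518  -0.88765124   0.19243112   1.72781201  29.61439541
  53.17517127  83.78297075 108.17571304]
43 62 546 [529.34725177 237.10487656  52.3394581 ]
70 88 131 [499.71722723 233.2005773   79.91734279]
92 112 83 [537.29256359 243.1825392  103.46152975]
```

View pics/c1.png

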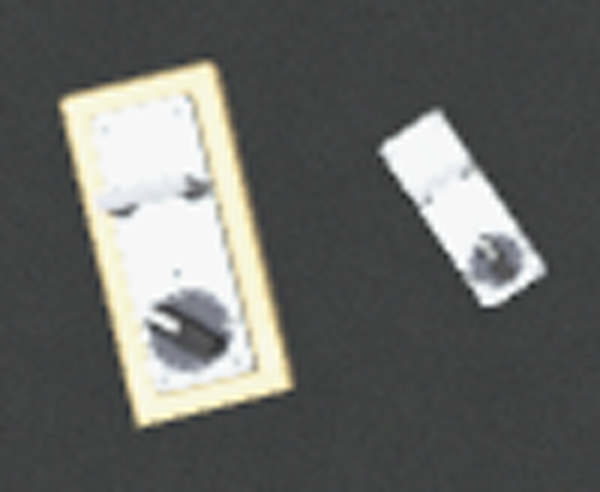

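Run:
```python
from h import *
p=r.camera_params("wrist");print({k:np.round(v,3) for k,v in p.items()})
```

```text
{'fx': np.float64(305.719), 'fy': np.float64(305.719), 'cx': np.float64(322.5), 'cy': np.float64(198.743), 'dist_coeffs': array([-0.005,  0.   ,  0.   ,  0.   ,  0.   ]), 'tool_from_camera': array([[-1.0000e-03, -9.6500e-01, -2.6200e-01,  6.7326e+01],
       [ 1.0000e+00, -1.0000e-03,  1.0000e-03, -4.8900e-01],
       [-1.0000e-03, -2.6200e-01,  9.6500e-01, -1.4173e+02],
       [ 0.0000e+00,  0.0000e+00,  0.0000e+00,  1.0000e+00]])}
```

Call:
jog_arm(rows=[[[540,-620,-20],[0,0,-0.7]],[[540,-620,-20],[0,0,-0.7]],[[540,-620,-20],[0,0,-0.7]],[[540,-620,-20],[0,0,-0.7]],[[540,-620,-20],[0,0,-0.7]],[[540,-620,-20],[0,0,-0.7]],[[540,-620,-20],[0,0,-0.7]],[[540,-620,-20],[0,0,-0.7]],[[540,-620,-20],[0,0,-0.7]],[[540,-620,-20],[0,0,-0.7]]])

```text
time: 1.1
tool_pos: [389.8, -73.0, 243.4]
tcp_rot: [180.0, -0.0, 63.4]
ft_force: [1.7, -1.2, -0.5]
finger_gap: 85.7
grip_force: 0.0
```

Call:
jog_arm(rows=[[[310,-60,0],[0,0,0]],[[310,-60,0],[0,0,0]],[[310,-60,0],[0,0,0]],[[310,-60,0],[0,0,0]],[[310,-60,0],[0,0,0]],[[310,-60,0],[0,0,0]],[[310,-60,0],[0,0,0]],[[310,-60,0],[0,0,0]],[[310,-60,0],[0,0,0]],[[310,-60,0],[0,0,0]]])

```text
time: 2.1
tool_pos: [474.7, 227.7, 243.4]
tcp_rot: [-180.0, 0.0, 63.3]
ft_force: [1.0, -0.6, -0.4]
finger_gap: 85.4
grip_force: 0.0
```

Run:
```python
from h import *
s=r.sense();T=toolT(s);i,d=r.snapshot("wrist");print(s['tool_pos'],s['tcp_rot'])
np.savez("w1",i=i,d=d,T=T);cv2.imwrite("pics/w1.png",i)
c=cam("wrist",T);print(proj(c,[[475.5,230,84],[475.5,230,52],[535,245,107]]))
```

```text
[474.7266649  227.72379113 243.35722581] [-1.79999395e+02  3.72659713e-02  6.33397977e+01]
[[321.62650407 182.34903856]
 [321.65615639 176.22357998]
 [373.16143773 144.06627654]]
```

View pics/w1.png

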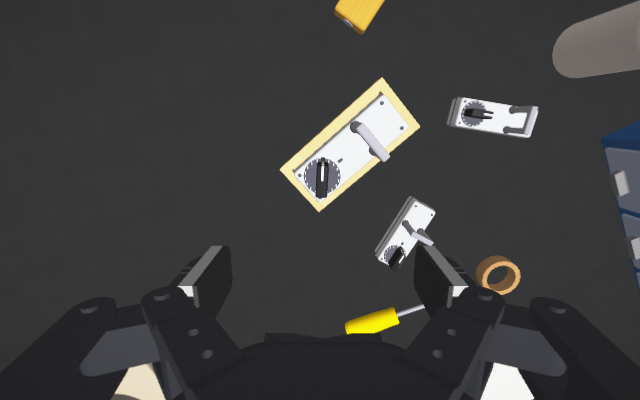

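The wrist view confirms the nested lock: dial at (322,178) with its white line pointing up, shackle at (370,142), ridge at (340,160). Smaller locks at (405,235) and (493,117) are left alone. Now I'll fit the bar from depth and the upper edges.

```bash
cat > m.py <<'E'
from h import *
def meas(f):
    z=np.load(f);i,d,T=z['i'],z['d'],z['T'];c=cam("wrist",T);X=cloud(c,d);hsv=cv2.cvtColor(i,cv2.COLOR_BGR2HSV)
    near=lambda a,r_:np.hypot(X[...,0]-a[0],X[...,1]-a[1])<r_
    def rep(n,m):
        p=X[m]; rr=cv2.minAreaRect(p[:,:2].astype(np.float32)); print(n,len(p),'med',np.round(np.median(p,0),1),'z',np.round(np.percentile(p[:,2],[5,50,95]),1),'rect',np.round(rr[0],1),np.round(rr[1],1),round(rr[2],1))
        return p
    dl=(475,230)
    p=rep('gripbar',near(dl,28)&(X[...,2]>72)&(X[...,2]<92))
    q=p[:,:2]-p[:,:2].mean(0);w,v=np.linalg.eigh(q.T@q);print('bar ang',np.degrees(np.arctan2(v[1,1],v[0,1])))
    m=near(dl,28)&(X[...,2]>70)&(i.min(2)>150)
    if m.sum()>3: rep('white line',m)
    p=rep('shackle',near((535,245),35)&(X[...,2]>96)&(X[...,2]<150))
    q=p[:,:2]-p[:,:2].mean(0);w,v=np.linalg.eigh(q.T@q);print('shackle ang',np.degrees(np.arctan2(v[1,1],v[0,1])))
    m=near((515,240),95)&(hsv[...,1]>50)&(hsv[...,0]<35)&(X[...,2]>33)&(X[...,2]<46); rep('nest rim',m)
    m=near((515,240),80)&(hsv[...,1]<40)&(i.min(2)>120)&(X[...,2]>47)&(X[...,2]<57); rep('block',m)
    return z,c,X
if __name__=="__main__":
    import sys; meas(sys.argv[1])
E
python3 m.py w1.npz
```

```text
gripbar 400 med [476.4 232.1  82.8] z [80.7 82.8 84.1] rect [475.9 230.9] [34.8 11.9] 60.1
bar ang 59.88319971421978
white line 47 med [480.1 238.3  83.4] z [81.1 83.4 84.5] rect [475.3 232.3] [32.6  4.6] 50.9
shackle 476 med [535.3 247.5 105.8] z [103.4 105.8 107.2] rect [535.7 246.4] [ 9.1 40.9] 14.7
shackle ang 104.66464885474532
nest rim 4 med [548.3 274.3  33.2] z [33.1 33.2 33.9] rect [555.1 275.3] [37.9  0.8] 11.1
block 3481 med [524.2 246.4  51. ] z [49.  51.  52.8] rect [515.3 241. ] [129.2  46.1] 14.7
```

Call:
jog_arm(rows=[[[3,0,50],[0,0,0.06]],[[3,0,100],[0,0,0.06]],[[3,0,130],[0,0,0.06]],[[3,0,130],[0,0,0.06]],[[3,0,130],[0,0,0.06]],[[3,0,130],[0,0,0.06]]], grip=36, force=30)

```text
time: 2.75
tool_pos: [478.1, 232.0, 116.5]
tcp_rot: [179.8, -0.2, 59.9]
ft_force: [0.2, -0.8, 0.2]
finger_gap: 35.9
grip_force: 0.0
```

```bash
python3 - <<'E'
from h import *
s=r.sense();T=toolT(s);i,d=r.snapshot("wrist");print(s['tool_pos'],s['tcp_rot'],s['finger_gap'])
np.savez("w2",i=i,d=d,T=T);cv2.imwrite("pics/w2.png",i)
E
python3 m.py w2.npz
```

```text
[478.13838497 231.97729265 116.50733523] [179.83456243  -0.19580575  59.93448603] 35.883599628604436
gripbar 1037 med [476.7 232.9  82.8] z [78.2 82.8 84. ] rect [475.7 231.4] [34.3 11.4] 59.9
bar ang 59.67088456030535
white line 223 med [479.9 238.3  84.4] z [ 82.6  84.4 154.7] rect [479.2 234.5] [25.1 44.9] 59.7
shackle 1882 med [533.3 242.6 106.1] z [103.6 106.1 143.3] rect [520.5 242.7] [40. 41.] 14.1
shackle ang 49.4758558232361
nest rim 1 med [446.  246.8  33.2] z [33.2 33.2 33.2] rect [446.  246.8] [0. 0.] 0.0
block 8080 med [525.9 247.7  51. ] z [49.2 51.  52.4] rect [515.3 241.1] [128.8  46.1] 14.6
```

View pics/w2.png

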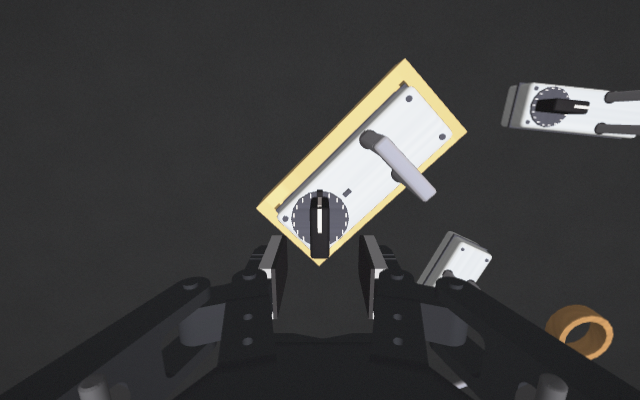

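The bar at (320,225) stands between the fingers, pointer up and level with the measured 59.7°. Descending.

Call:
jog_arm(rows=[[[-2,-1.5,20],[0,0,0]],[[-2,-1.5,40],[0,0,0]],[[-2,-1.5,54],[0,0,0]],[[-2,-1.5,56],[0,0,0]],[[-2,-1.5,56],[0,0,0]],[[-2,-1.5,56],[0,0,0]]])

```text
time: 3.4
tool_pos: [474.9, 231.2, 58.8]
tcp_rot: [179.9, -0.1, 60.0]
ft_force: [-0.2, -0.5, 0.6]
finger_gap: 36.1
grip_force: 0.0
```

Call:
jog_arm(rows=[[[0,0,0],[0,0,0]],[[0,0,0],[0,0,0]],[[0,0,0],[0,0,0]],[[0,0,0],[0,0,0]],[[0,0,0],[0,0,0]]], grip=5, force=25)

```text
time: 3.9
tool_pos: [474.8, 231.0, 58.5]
tcp_rot: [179.9, -0.1, 60.0]
ft_force: [0.2, -1.5, 5.6]
finger_gap: 11.7
grip_force: 28.7
```

Call:
jog_arm(rows=[[[0,0,0],[0,0,0.1]],[[0,0,0],[0,0,0.2]],[[0,0,0],[0,0,0.3]],[[0,0,0],[0,0,0.4]],[[0,0,0],[0,0,0.5]],[[0,0,0],[0,0,0.6]],[[0,0,0],[0,0,0.7]],[[0,0,0],[0,0,0.79]],[[0,0,0],[0,0,0.79]],[[0,0,0],[0,0,0.79]]])

```text
time: 4.9
tool_pos: [475.0, 230.8, 58.5]
tcp_rot: [180.0, -0.1, 14.7]
ft_force: [1.4, -2.5, 5.8]
finger_gap: 11.5
grip_force: 28.7
```

Open, lift, and check the notch from above.

Call:
jog_arm(rows=[[[0,0,0],[0,0,0]],[[0,0,0],[0,0,0]],[[0,0,0],[0,0,0]],[[0,0,-20],[0,0,0]],[[0,0,-50],[0,0,0]],[[0,0,-90],[0,0,0]],[[0,0,-120],[0,0,0]],[[0,0,-120],[0,0,0]],[[0,0,-120],[0,0,0]]], grip=40)

```text
time: 5.8
tool_pos: [474.3, 231.0, 178.0]
tcp_rot: [-180.0, -0.1, 14.7]
ft_force: [-1.2, -1.1, -0.8]
finger_gap: 40.0
grip_force: 0.0
```

```bash
python3 - <<'E'
from h import *
s=r.sense();T=toolT(s);i,d=r.snapshot("wrist");print(s['tool_pos'],s['tcp_rot'],s['finger_gap'],s['ft_force'])
np.savez("w3",i=i,d=d,T=T);cv2.imwrite("pics/w3.png",i)
E
python3 m.py w3.npz
```

```text
[474.26320764 231.03487788 178.0283747 ] [-1.79986927e+02 -8.51930637e-02  1.47260192e+01] 39.98736218885512 [-1.23058934 -1.10734549 -0.75331817]
gripbar 631 med [476.9 231.8  82.7] z [80.3 82.7 84. ] rect [476.  231.5] [34.3 11.5] 14.6
bar ang -165.674512224491
white line 190 med [486.  233.3 215.6] z [ 82.4 215.6 217.1] rect [484.4 233.3] [16.2 47.9] 29.2
shackle 807 med [535.4 246.1 105.9] z [104.4 105.9 107.1] rect [535.3 246.1] [ 8.7 40.5] 14.7
shackle ang 103.97283538676756
nest rim 3 med [549.5 233.7  45.6] z [35.5 45.6 45.8] rect [531.9 237.8] [ 15.5 103.1] 77.0
block 5451 med [526.8 245.7  51. ] z [49.3 51.  52.6] rect [515.1 241.1] [128.6  45.6] 14.0
```

View pics/w3.png

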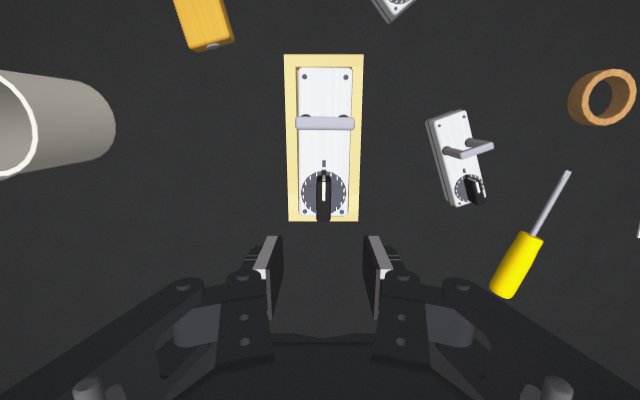

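Pointer nose (323,175) now faces the ridge (323,163) and shackle (325,123); bar angle 14.6° equals the lock's 14.7°. Next is the shackle.

Call:
jog_arm(rows=[[[63,1,0],[0,0,-1.571]],[[63,1,0],[0,0,-1.571]],[[63,1,0],[0,0,-1.571]],[[63,1,0],[0,0,-1.571]],[[63,1,0],[0,0,-1.571]],[[63,1,0],[0,0,-1.571]],[[63,1,0],[0,0,-1.571]],[[63,1,0],[0,0,-1.571]],[[63,1,0],[0,0,-1.571]],[[63,1,0],[0,0,-1.571]]], grip=30)

```text
time: 6.85
tool_pos: [533.7, 245.4, 174.8]
tcp_rot: [-179.8, 0.0, 101.0]
ft_force: [0.1, 1.4, -0.7]
finger_gap: 30.0
grip_force: 0.0
```

Call:
jog_arm(rows=[[[0,0,0],[0,0,-0.07]],[[0,0,20],[0,0,-0.07]],[[0,0,40],[0,0,-0.07]],[[0,0,40],[0,0,-0.07]],[[0,0,40],[0,0,-0.07]]])

```text
time: 7.35
tool_pos: [533.8, 245.4, 135.7]
tcp_rot: [-179.8, 0.0, 104.7]
ft_force: [0.5, 0.1, 0.4]
finger_gap: 29.6
grip_force: 0.0
```

Run:
```python
from h import *
s=r.sense();T=toolT(s);i,d=r.snapshot("wrist");print(s['tool_pos'],s['tcp_rot'],s['finger_gap'],s['ft_force'])
np.savez("w4",i=i,d=d,T=T)
c=cam("wrist",T);X=cloud(c,d)
m=(np.hypot(X[...,0]-535.4,X[...,1]-246.2)<24)&(X[...,2]>98)&(X[...,2]<112)
p=X[m];print(len(p),cv2.minAreaRect(p[:,:2].astype(np.float32)),np.percentile(p[:,2],[5,50,95]))
cv2.imwrite("pics/w4.png",i)
```

```text
[533.81258947 245.4135494  135.72084941] [-1.79782695e+02  1.71457165e-02  1.04671857e+02] 29.62330872110353 [0.5290205  0.11497549 0.38786393]
965 ((534.9187622070312, 246.77842712402344), (8.890789985656738, 40.882652282714844), 13.271416664123535) [103.8949801  105.80493182 106.93787463]
```

View pics/w4.png

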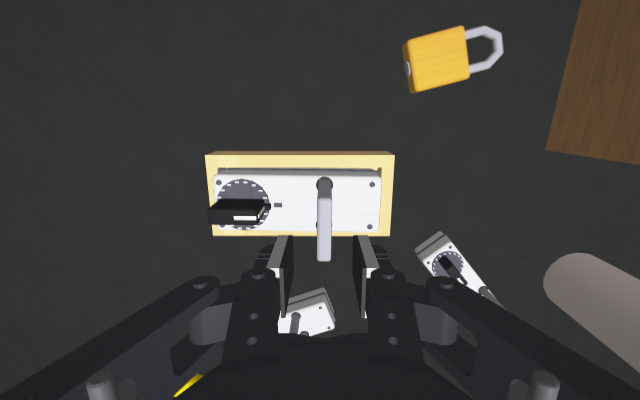

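The bar (324,230) lies midway between the pads, the pointer still at the ridge. Descend and grip.

Call:
jog_arm(rows=[[[0.5,1.5,20],[0,0,0]],[[0.5,1.5,40],[0,0,0]],[[0.5,1.5,52],[0,0,0]],[[0.5,1.5,52],[0,0,0]],[[0.5,1.5,52],[0,0,0]]])

```text
time: 7.9
tool_pos: [536.8, 246.8, 86.2]
tcp_rot: [180.0, -0.0, 104.7]
ft_force: [0.2, -0.0, 0.1]
finger_gap: 29.7
grip_force: 0.0
```

Call:
jog_arm(rows=[[[0,0,0],[0,0,0]],[[0,0,0],[0,0,0]],[[0,0,0],[0,0,0]],[[0,0,0],[0,0,0]],[[0,0,0],[0,0,0]],[[0,0,0],[0,0,0]]], grip=3, force=60)

```text
time: 8.5
tool_pos: [536.6, 246.9, 86.4]
tcp_rot: [180.0, -0.0, 104.7]
ft_force: [-4.1, -1.0, 5.6]
finger_gap: 7.3
grip_force: 60.2
```

Call:
jog_arm(rows=[[[0,0,-3],[0,0,0]],[[0,0,-6],[0,0,0]],[[0,0,-9],[0,0,0]],[[0,0,-12],[0,0,0]],[[0,0,-15],[0,0,0]],[[0,0,-17],[0,0,0]],[[0,0,-17],[0,0,0]],[[0,0,-17],[0,0,0]]])

```text
time: 9.3
tool_pos: [536.5, 246.8, 102.8]
tcp_rot: [180.0, -0.0, 104.7]
ft_force: [-1.7, -0.6, 0.1]
finger_gap: 7.6
grip_force: 59.5
```

```bash
cat > chk.py <<'E'
import sys
from h import *
s=r.sense();T=toolT(s);print(s['tool_pos'],s['tcp_rot'],s['finger_gap'],s['ft_force'],s['wrist_torque'])
i,d=r.snapshot("wrist");c=cam("wrist",T);X=cloud(c,d)
P=T[:3,3];ux=-T[:3,1]*np.sign(T[0,1])*-1
L=(X-P)@T[:3,:3]   # tool coords
for n,m in (('block top',(np.abs(L[...,0]-11)<8)&(np.abs(L[...,1])<80)&(i.min(2)>140)&(L[...,2]>5)&(L[...,2]<80)),('bar',(np.abs(L[...,1])<7)&(L[...,0]>12)&(L[...,0]<25)&(L[...,2]<0)&(L[...,2]>-35))):
    p=L[m]; print(n,len(p), 'tool',np.round(np.median(p,0),1),'world z',np.round(np.percentile(X[m][:,2],[5,50,95]),1) if len(p) else '')
cv2.imwrite(sys.argv[1],i)
E
python3 chk.py pics/w5.png
```

```text
[536.54374227 246.75671429 102.75516361] [ 1.79979865e+02 -3.79777787e-03  1.04664368e+02] 7.644185172304438 [-1.74294775 -0.55098568  0.13510499] [-0.01878223  0.21210024 -0.01862153]
block top 3201 tool [11.7 -7.9 51.2] world z [29.7 51.5 53.2]
bar 668 tool [ 18.9   0.6 -19. ] world z [105.4 121.7 123.6]
```

View pics/w5.png

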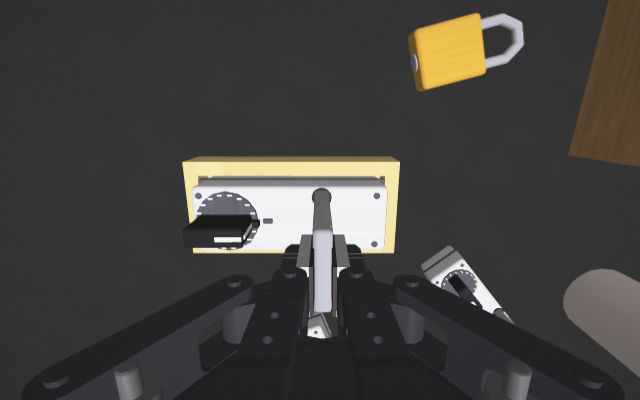

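The lock stays seated (top 51.5 mm, nest at (290,205)) while the bar has risen about 16.5 mm, gripped at (322,270). Pull gently to the stop.

Call:
jog_arm(rows=[[[0,0,-1],[0,0,0]],[[0,0,-2],[0,0,0]],[[0,0,-2.5],[0,0,0]],[[0,0,-3],[0,0,0]],[[0,0,-3],[0,0,0]],[[0,0,-3],[0,0,0]]])

```text
time: 9.95
tool_pos: [536.4, 246.7, 105.5]
tcp_rot: [180.0, -0.0, 104.7]
ft_force: [-0.8, 0.6, -1.5]
finger_gap: 7.6
grip_force: 59.2
```

Call:
jog_arm(rows=[[[0,0,-0.3],[0,0,0]],[[0,0,-0.5],[0,0,0]],[[0,0,-0.5],[0,0,0]],[[0,0,-0.5],[0,0,0]]])

```text
time: 10.35
tool_pos: [536.4, 246.7, 106.0]
tcp_rot: [180.0, -0.0, 104.7]
ft_force: [-0.1, -0.4, -1.8]
finger_gap: 7.6
grip_force: 59.2
```

Call:
jog_arm(rows=[[[0,0,-0.3],[0,0,0]],[[0,0,-0.5],[0,0,0]],[[0,0,-0.5],[0,0,0]],[[0,0,-0.5],[0,0,0]]])

```text
time: 10.75
tool_pos: [536.4, 246.7, 106.4]
tcp_rot: [-180.0, 0.0, 104.7]
ft_force: [-0.2, 0.4, -2.6]
finger_gap: 7.4
grip_force: 59.1
```

Call:
jog_arm(rows=[[[0,0,-0.5],[0,0,0]],[[0,0,-1],[0,0,0]],[[0,0,-1],[0,0,0]],[[0,0,-1],[0,0,0]]], force=90)

```text
time: 11.15
tool_pos: [536.2, 246.6, 107.2]
tcp_rot: [-180.0, 0.0, 104.7]
ft_force: [0.7, -0.2, -5.0]
finger_gap: 6.9
grip_force: 90.8
```

Call:
jog_arm(rows=[[[0,0,-1],[0,0,0]],[[0,0,-2],[0,0,0]],[[0,0,-2],[0,0,0]],[[0,0,-2],[0,0,0]]])

```text
time: 11.55
tool_pos: [536.5, 246.7, 109.6]
tcp_rot: [180.0, -0.0, 104.7]
ft_force: [0.2, -0.2, -5.2]
finger_gap: 7.1
grip_force: 90.8
```

```bash
python3 chk.py pics/w6.png
```

```text
[536.48218287 246.74777825 109.55036222] [ 1.79989160e+02 -1.23962557e-03  1.04668440e+02] 7.073789924568835 [ 0.19495661 -0.17617702 -5.22936281] [-0.01027736 -0.00516468 -0.01584994]
block top 2909 tool [ 11.7 -10.9  54.9] world z [53.1 54.7 56.7]
bar 651 tool [ 19.    0.6 -18.9] world z [112.  128.5 130.3]
```

Block and bar now rise together with the full weight (5.2 N) on the wrist, and the bar-to-block distance has grown 20 mm: fully open. Lift out.

Call:
jog_arm(rows=[[[0,0,-5],[0,0,0]],[[0,0,-15],[0,0,0]],[[0,0,-30],[0,0,0]],[[0,0,-50],[0,0,0]],[[0,0,-70],[0,0,0]],[[0,0,-90],[0,0,0]],[[0,0,-110],[0,0,0]],[[0,0,-125],[0,0,0]],[[0,0,-133],[0,0,0]],[[0,0,-137],[0,0,0]]])

```text
time: 12.6
tool_pos: [536.8, 246.9, 247.9]
tcp_rot: [179.9, -0.0, 104.7]
ft_force: [0.6, 1.4, -5.6]
finger_gap: 6.9
grip_force: 90.8
```

Call:
jog_arm(rows=[[[-5,-1,0],[0,0,0]],[[-15,-2.5,0],[0,0,0]],[[-30,-5,0],[0,0,0]],[[-50,-8,0],[0,0,0]],[[-73,-12,0],[0,0,0]],[[-97,-16,0],[0,0,0]],[[-122,-20,0],[0,0,0]],[[-147,-24,0],[0,0,0]],[[-172,-28,0],[0,0,0]],[[-197,-32,0],[0,0,0]]])

```text
time: 13.6
tool_pos: [554.7, 45.6, 245.6]
tcp_rot: [-179.9, 0.0, 104.6]
ft_force: [0.5, 0.6, -5.4]
finger_gap: 6.8
grip_force: 90.7
```

Call:
jog_arm(rows=[[[-25,-4,0],[0,0,0]],[[-50,-8,0],[0,0,0]],[[-75,-12.5,0],[0,0,0]],[[-100,-16.5,0],[0,0,0]],[[-125,-20.5,0],[0,0,0]],[[-150,-25,0],[0,0,0]],[[-175,-29,0],[0,0,0]],[[-195,-32,0],[0,0,0]],[[-210,-35,0],[0,0,0]],[[-218,-36,0],[0,0,0]]])

```text
time: 14.6
tool_pos: [574.9, -174.0, 245.8]
tcp_rot: [-179.9, -0.0, 104.6]
ft_force: [-0.7, 0.5, -5.3]
finger_gap: 7.1
grip_force: 90.6
```

Call:
jog_arm(rows=[[[-5,-1,0],[0,0,0]],[[-9,-1.5,0],[0,0,0]],[[-10,-2,0],[0,0,0]],[[-10,-2,0],[0,0,0]],[[-10,-2,0],[0,0,0]],[[-10,-2,0],[0,0,0]],[[-10,-2,0],[0,0,0]],[[-10,-2,0],[0,0,0]]])

```text
time: 15.4
tool_pos: [576.4, -182.0, 246.5]
tcp_rot: [180.0, 0.0, 104.7]
ft_force: [0.0, 0.3, -4.5]
finger_gap: 7.2
grip_force: 90.7
```

```bash
python3 chk.py pics/w7.png
python3 - <<'E'
from h import *
for n in("top","scene"):
    i,d=r.snapshot(n);cv2.imwrite(f"pics/{n}2.png",i)
    X=cloud(cam(n),d); m=(np.abs(X[...,0]-577)<110)&(np.abs(X[...,1]+182)<110)
    for lo,hi in((140,187),(187,200)):
        k=m&(X[...,2]>lo)&(X[...,2]<hi)&(i.min(2)>90); p=X[k]
        print(n,lo,len(p),p.min(0),np.median(p,0)) if len(p) else 0
    if n=="scene":cv2.imwrite("pics/f.png",cv2.resize(i[120:280,120:440],None,fx=2.4,fy=2.4))
E
```

```text
[ 576.35768947 -181.9782599   246.49499712] [1.79995169e+02 1.35332098e-03 1.04682612e+02] 7.218253244069845 [ 0.00605715  0.26609273 -4.49937769] [-0.01943161 -0.00774608  0.0218851 ]
block top 2824 tool [ 11.7 -11.4  54.8] world z [190.1 191.7 193.4]
bar 672 tool [ 18.8   0.6 -19. ] world z [249.2 265.4 267.3]
top 140 95 [ 529.78937668 -179.93921936  150.81659842] [ 574.80195971 -157.69563322  173.8152088 ]
top 187 270 [ 494.73262351 -223.1916969   187.0878856 ] [ 591.70667519 -167.98788806  191.78993917]
scene 140 323 [ 497.88218669 -227.34705567  149.99578049] [ 615.84420947 -181.30963715  173.1253882 ]
scene 187 658 [ 494.5810031  -225.66510804  187.08977085] [ 581.3871164  -186.10905114  193.2561817 ]
```

View pics/f.png

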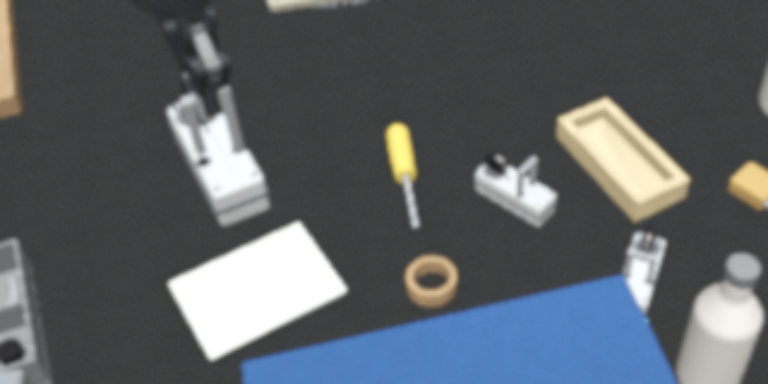

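View pics/w7.png

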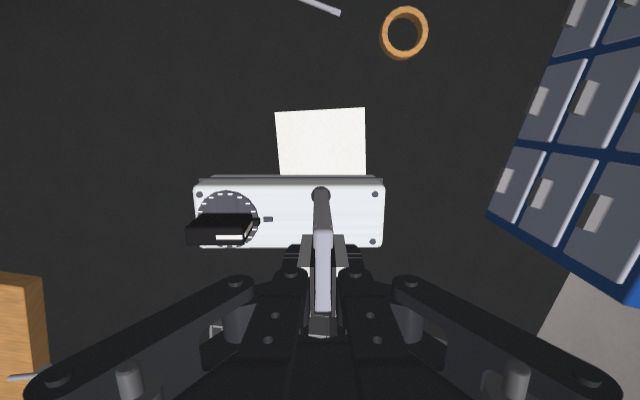

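The nest is empty, and the lock hangs level at TCP (576,-182). Its top is at 192 mm, so the underside is at about 150 mm. The pointer is on the ridge, the shackle is open and the bystanders are untouched. Handing in.

```bash
python3 -c "
from bench import r
print(r.hand_in())"
```

```text
the job is handed in; nothing more can be done
None
```

The job is handed in with every step done. The dial is on its opening notch and the shackle was pulled fully open in the nest. The lock is held upright and still over the middle of the card, its underside about 150 mm above the bench, and the tape roll, screwdriver and brass padlock were not touched.

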